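# Ratchet the cartridge clamp tight

## Task

Two lever clamps stand on the bench, each holding a white gas-purifier cartridge. The one on the thick cartridge is still loose and its lever is nearly at the end of its swing: lift that lever off its teeth, swing it back anticlockwise, let it drop into the teeth again and turn it clockwise until the clamp is fully tight. Leave the lever down on its teeth and let go of it; do not move the lever of the other clamp, on the slim cartridge.

Things in the scene. Friction and masses are not known exactly. Their poses are not given: they have to be found in the camera images.
- clamp: The loose clamp, fixed to the bench: aluminium base plate 145 x 130 x 12 mm, a THICK white cartridge (44 mm diameter, 120 mm long, black caps) lying along the clamp's y axis, 50 mm from the screw axis towards +x. Origin: on the vertical screw axis at bench level. Its lever swings on its -x side, which faces the robot within 0.3 rad. x, y level, z up.
- hub (a point): Centre of the top of the loose clamp's black lever hub, on the screw axis, 115 mm above the bench while the lever is down; hub 58 mm wide. Under it a steel crown ring with 20 upright teeth, 0.31 rad apart. Below that a steel bar that presses on the cartridge: 2 to 5 mm above it when loose, touching it when tight.
- stop_pin (a point): Top of the clockwise-side steel stop pin of the loose clamp, 124 mm above the bench. This pin and its mirror twin on the clamp's -y side (8 mm diameter, 42 mm from the screw axis) halt the lever arm about 0.8 rad either side of the clamp's -x direction. At the start the lever can go only 0.1 to 0.4 rad further clockwise.
- knob (a point): Middle of the upright round black knob at the end of the loose clamp's lever: 24 mm diameter, 110 to 163 mm above the bench, its top 5 mm a rim 30 mm wide. This point is at 140 mm height (lever down), 100 mm from the screw axis. Pinch it from above. The arm is a 12 mm round bar, its top at 116 mm height beside the knob. The knob does not spin on the arm.
- lever (a joint): Lift of the loose clamp's lever along the screw axis, m: 0 = down on the teeth, 0.014 = highest. The teeth mesh 6 mm deep: above about 0.007 it swings freely without the screw. Spring and weight pull it down with 6 to 8 N. If it comes down tooth on tooth it drops in once turned a little. When down it turns the screw both ways.
- screw (a joint): Turn of the loose clamp's screw, rad, growing clockwise seen from above (tightening). Starts at 0.3 to 0.6; 1.3 = fully tight, a hard stop. Turning takes 3 to 4 N at the knob; it stays where left. One stroke of the lever from near the far stop pin is enough, though up to one tooth (0.31 rad) of it may be idle.
- other_clamp: The other clamp, same make and sizes, on a SLIM white cartridge (26 mm diameter), already tight. Fixed to the bench. Origin and axes as for the first.
- other_knob (a point): Middle of the knob on the other clamp's lever, 140 mm above the bench, 100 mm from its screw axis. To be left where it is.
There are look-alikes about, which are no part of the job. What is shaped like the clamp but green, orange or pink is not meant.

How it is judged:
By the outcome, as a careful person would: the job done as asked, in the order asked, and still so for the second after the job is handed in, with the robot touching nothing.
It also fails if it takes over 45 s, if anything falls off the work surface, if the arm or the gripper's body presses on something with over 40 N, if the wrist force passes 120 N, or if a joint passes its speed limit or range.

## Robot

A 6-joint arm with a two-finger parallel gripper is mounted at the origin on the work surface. World frame = base frame: x ahead of the robot, y to its left, z up, the work surface at z = 0. Lengths are in m, angles in rad, forces in N, time in s.
With the tool pointing down it reaches from about 0.25 to 0.725 m from the base axis. Payload 4 kg.
Tool frame: the origin (TCP) lies midway between the tips of the shut fingers; the grasp point (between the pads) lies 19 mm behind it; z points along the fingers, y is the direction in which the jaws open and shut (so a half turn about z gives the same grasp; the last joint's range is limited). The gripper opens to 85 mm and grips with 20 to 120 N. Pads are 22 mm wide; open, the fingers measure 114 mm over their backs; the gripper's body (76 mm by 85 mm) begins 54 mm behind the grasp point. The pads swing forward as they close: fully open they stand 13 mm farther back than shut.
Start: joints at [0, 0.241, 0.005, 1.335, 0, 1.571], TCP at [0.5, -0, 0.231] pointing down, gripper open.
Joint ranges: [-2.72, 2.72], [-1.05, 1.87], [-1.09, 1.28], [-1.99, 2.15], [-1.42, 1.44], [-3.14, 3.14]. Speed limits (rad/s): [2.79, 2.79, 3.14, 3.14, 3.14, 3.14].

## Interface

Orientations are given as a 3x3 rotation matrix whose columns are the frame's x, y, z axes.
In Python, from station import sense, snapshot, camera_params, close_job, cut_out, pinpoint gives the robot as it stands.
- The arm moves only by the tool drive_tool, never from a script. Its argument "moves" is a list of rows, each an object with "offset": the shift along the world's x, y, z in mm, a list of three; "roll": the turn about the world's z in degrees; "claw": the opening, from 0 (shut) to 1 (fully open). In form: [{"offset": [tx, ty, tz], "roll": roll, "claw": claw}, ...]. A call has 1 to 10 rows; each row is the pose to reach, as a shift and turn from the pose commanded when the call began; what a row does not reach only later rows make up. A row lasts 1/8 s, in which the tool goes at most 62.5 mm and 10.7 degrees, less where a joint would pass 70% of its speed; a pose out of reach is approached as far as the arm can. A call with a gripper value outside its range is refused whole. The fingers move at their own pace and stop on an object; "newtons" is the grip in N (left out, the last holds). Time passes only in rows, so rows that repeat a pose let the fingers close. It gives the time, the measured TCP pose, the force and the opening at its end, in the units of the state.
- sense(): the state, without advancing time (a new reading comes with each control period).
- snapshot(name): name is "scene" or "side" or "wrist"; returns the picture (400x640x3 uint8, red, green, blue); there is no depth.
- camera_params(name): a dict with "vfov" (degrees; the focal length in pixels is half the picture's height over the tangent of half this angle, whatever the lens; pixels are square), "cx", "cy" (the principal point, pixels), "world_from_camera" (4x4, takes a point from camera to world coordinates). Camera axes: x right, y down, z forward; pixel columns grow to the right and rows downward; lengths in m; the calibration is good to about 2 mm. A picture is of the moment at which its call begins: read the wrist's pose just before it. camera_params takes no time and is no camera call; for the wrist camera it gives the pose at the moment of the call.
- close_job(): hands the job in, once; it reports no verdict.
Trained networks look in the newest picture that a camera, given by its name, has taken for a name from the list of things; names that differ only in an ending like _2 or _b are one class to them, and where a whole thing is asked for, a point or a joint stands for the part that bears it (a point fixed in the world has none). Each returns a list of dicts, best first, with "conf" (0 to 1); they miss things now and then, are a little off and sometimes report something else, mostly with a low value. They report only what shows in the picture. A call takes as long as a camera call. They do not tell look-alikes from the thing itself.
- cut_out(thing, camera): "mask" (400x640 bool, what is visible of it) and "bbox" ([left, top, right, bottom] in pixels, round what is visible of it).
- pinpoint(thing, camera): "at" ([column, row] in pixels: a listed point, or the origin of a listed thing).
The state is a dict: "t": time; "qpos": joint angles; "qd": joint speeds; "joint_torque": joint torques, N m; "eef_pos": TCP position; "eef_rot": TCP orientation; "contact_force": force on the tool from outside, world axes, zero at the start; "ft_torque": the same for the moment, N m; "gripper_width": opening from 0.0 (shut) to 1.0 (fully open).
Only numpy, scipy, OpenCV 4.12 (cv2) and the standard library are available. Lean on these libraries where they do the work, as an engineer would, in place of code of your own. Each camera call takes 0.05 s, during which the arm holds its last target. There are 200 camera calls.

## Working session

There is one attempt and no reset: what is moved stays moved. The work goes in short steps, Python scripts to look and compute and a tool call to move; the robot and the scene stay as the last step left them, time stands still between calls to the robot, and variables do not carry over. Pictures are saved under pics/ and viewed, about 8 in all and at most 12, crops included, and the job is handed in when it is done.

Besides the shell and the picture viewer there is one more tool, called as a command line: name --argument value ..., lists and objects as JSON in quotes. drive_tool: Moves the arm, as the interface text tells. Its arguments: {"type":"object","properties":{"moves":{"type":"array"},"newtons":{"type":"number"}},"required":["moves"]}

```bash
mkdir -p pics; cat > h.py <<'E'
import numpy as np, cv2
from station import *
def ray(c,px):
    p=camera_params(c); f=200/np.tan(np.radians(p['vfov'])/2); T=np.array(p['world_from_camera'])
    d=T[:3,:3]@np.array([(px[0]-p['cx'])/f,(px[1]-p['cy'])/f,1]); return T[:3,3],d
def at_z(c,px,z):
    o,d=ray(c,px); return o+d*(z-o[2])/d[2]
def proj(c,X):
    p=camera_params(c); f=200/np.tan(np.radians(p['vfov'])/2); T=np.linalg.inv(np.array(p['world_from_camera']))
    q=T[:3,:3]@np.array(X)+T[:3,3]; return np.array([p['cx']+f*q[0]/q[2],p['cy']+f*q[1]/q[2]])
def save(c,n):
    im=snapshot(c); cv2.imwrite('pics/'+n,im[:,:,::-1]); return im
E
python3 - <<'E'
from h import *
ims=[save(c,c+'0.png') for c in('scene','side')]
for c in('scene','side'):
    for t,z in(('hub',.115),('knob',.14),('stop_pin',.124),('other_knob',.14),('clamp',0),('other_clamp',0)):
        for r in pinpoint(t,c)[:5]: print(c,t,np.round(r['at']),round(r['conf'],2),np.round(at_z(c,r['at'],z),3))
cv2.imwrite('pics/both.png',cv2.resize(np.vstack(ims),(480,600))[:,:,::-1])
E
```

```text
scene hub [256. 223.] 0.88 [ 0.616 -0.168  0.115]
scene hub [286. 136.] 0.81 [ 0.279 -0.21   0.115]
scene hub [212. 117.] 0.81 [ 0.257 -0.461  0.115]
scene hub [290. 199.] 0.69 [ 0.516 -0.118  0.115]
scene hub [417. 164.] 0.59 [0.287 0.173 0.115]
scene knob [293. 112.] 0.68 [ 0.188 -0.22   0.14 ]
scene knob [292. 201.] 0.63 [ 0.542 -0.102  0.14 ]
scene knob [417. 136.] 0.63 [0.196 0.156 0.14 ]
scene stop_pin [426. 158.] 0.84 [0.262 0.191 0.124]
scene stop_pin [272. 221.] 0.81 [ 0.606 -0.13   0.124]
scene stop_pin [297. 130.] 0.79 [ 0.25  -0.186  0.124]
scene stop_pin [228. 116.] 0.66 [ 0.248 -0.411  0.124]
scene other_knob [438. 211.] 0.83 [0.468 0.241 0.14 ]
scene clamp [408. 194.] 0.8 [0.291 0.167 0.   ]
scene clamp [217. 142.] 0.64 [ 0.242 -0.47   0.   ]
scene clamp [260. 254.] 0.57 [ 0.621 -0.167  0.   ]
scene other_clamp [413. 272.] 0.92 [0.559 0.218 0.   ]
side hub [296. 171.] 0.64 [ 0.635 -0.189  0.115]
side hub [299. 267.] 0.58 [0.299 0.165 0.115]
side hub [388. 204.] 0.41 [ 0.29  -0.205  0.115]
side knob [335. 274.] 0.86 [0.195 0.156 0.14 ]
side knob [469. 180.] 0.73 [ 0.154 -0.431  0.14 ]
side knob [301. 182.] 0.62 [ 0.542 -0.115  0.14 ]
side stop_pin [298. 275.] 0.9 [0.271 0.197 0.124]
side stop_pin [292. 174.] 0.84 [ 0.617 -0.152  0.124]
side other_knob [227. 246.] 0.83 [0.467 0.241 0.14 ]
side clamp [391. 233.] 0.89 [ 0.287 -0.229  0.   ]
side clamp [298. 205.] 0.74 [ 0.617 -0.171  0.   ]
side clamp [296. 301.] 0.57 [0.311 0.168 0.   ]
```

View pics/scene0.png

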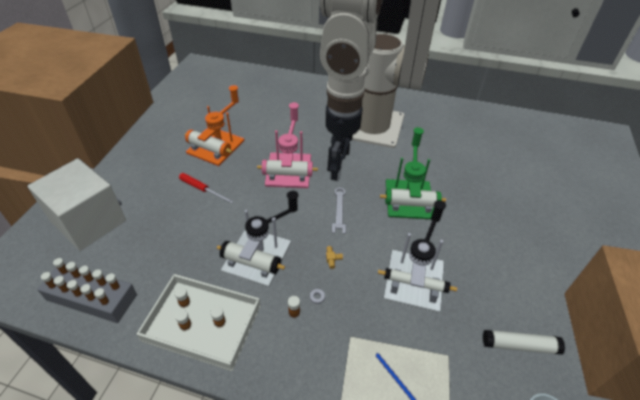

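View pics/side0.png

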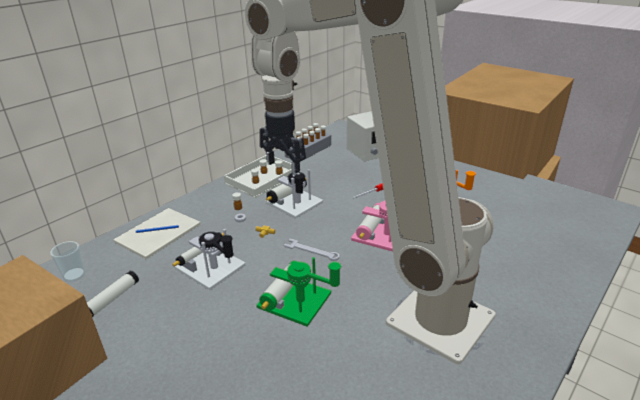

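The white-plate clamps with black levers are the only real candidates: A at scene (257,226), which looks thick, and B at (423,250), which looks slim. The look-alikes are orange (215,120), pink (287,140) and green (415,165). I'll check A and B in a close crop and measure from above A.

drive_tool --moves '[{"offset": [0,0,40],"roll": 0,"claw": 1},{"offset": [10,-40,80],"roll": 0,"claw": 1},{"offset": [20,-80,90],"roll": 0,"claw": 1},{"offset": [20,-110,90],"roll": 0,"claw": 1},{"offset": [20,-110,90],"roll": 0,"claw": 1},{"offset": [20,-110,90],"roll": 0,"claw": 1}]'

```text
t: 1.45
eef_pos: [0.5198, -0.1097, 0.3211]
eef_rot: [[0.0, 1.0, -0.0], [1.0, -0.0, 0.001], [0.001, -0.0, -1.0]]
contact_force: [-0.2, -0.2, 0.3]
gripper_width: 0.998
```

```bash
python3 - <<'E'
from h import *
s=sense(); print(s['t'],np.round(s['eef_pos'],3),np.round(s['eef_rot'],2).tolist(),s['contact_force'])
w=save('wrist','w1.png')
for t,z in(('hub',.115),('knob',.14),('stop_pin',.124),('clamp',0)):
    for r in pinpoint(t,'wrist')[:3]: print('wrist',t,np.round(r['at']),round(r['conf'],2),np.round(at_z('wrist',r['at'],z),3))
sc=snapshot('scene')
a=cv2.resize(sc[170:320,200:480],(640,343),interpolation=cv2.INTER_CUBIC)
cv2.imwrite('pics/c1.png',cv2.resize(np.vstack([a,w]),(517,600))[:,:,::-1])
E
```

```text
1.45 [ 0.52  -0.11   0.321] [[0.0, 1.0, -0.0], [1.0, -0.0, 0.0], [0.0, -0.0, -1.0]] [-0.21820535 -0.20315263  0.28500132]
wrist hub [106. 255.] 0.96 [ 0.284 -0.205  0.115]
wrist hub [412. 226.] 0.67 [ 0.613 -0.171  0.115]
wrist knob [348. 166.] 0.84 [ 0.542 -0.102  0.14 ]
wrist stop_pin [ 70. 231.] 0.8 [ 0.257 -0.174  0.124]
wrist stop_pin [397. 195.] 0.78 [ 0.593 -0.135  0.124]
wrist clamp [157. 218.] 0.95 [ 0.287 -0.203  0.   ]
wrist clamp [390. 197.] 0.62 [ 0.611 -0.172  0.   ]
```

View pics/c1.png

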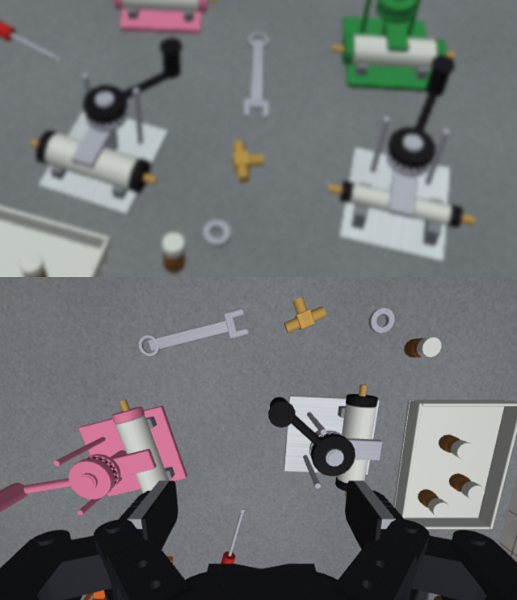

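A, on the left in the scene, is clearly the thick cartridge. B, on the right, is the slim one. Next I'll check the clamp yaw against the pins and find the wrist joint sign.

```bash
python3 - <<'E'
from h import *
print(np.round(sense()['qpos'],3))
w=cv2.imread('pics/w1.png'); H=np.array([.614,-.170])
big=cv2.resize(w[130:310,310:500],None,fx=3,fy=3,interpolation=cv2.INTER_CUBIC)
for yaw,col in((-.13,(0,0,255)),(0,(0,255,0))):
  for s in(-1,1):
    a=np.pi+yaw+s*1.04
    for z,r in((.124,4),(.012,8)):
      p=proj('wrist',[H[0]+.042*np.cos(a),H[1]+.042*np.sin(a),z]); cv2.circle(big,tuple(int(v) for v in (p-[310,130])*3),r,col,2)
  for s in(-.06,.06):
    p=proj('wrist',[H[0]+.05*np.cos(yaw)-s*np.sin(yaw),H[1]+.05*np.sin(yaw)+s*np.cos(yaw),.06]); cv2.circle(big,tuple(int(v) for v in (p-[310,130])*3),5,col,2)
for X in((.614,-.170,.115),(.542,-.102,.163)):
  p=proj('wrist',X); cv2.circle(big,tuple(int(v) for v in (p-[310,130])*3),4,(255,255,0),2)
cv2.imwrite('pics/o1.png',big)
E
```

```text
[-0.207  0.288  0.3    1.582  0.     1.362]
```

View pics/o1.png

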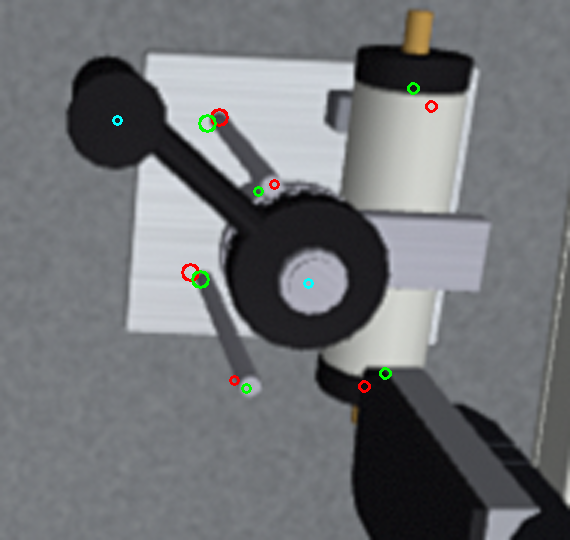

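The cyan hub and knob marks fit the picture. The observed pin tops, at crop (270,183) and (250,386), put the clamp yaw near -0.05 rad. The lever stands at about 137° and can swing back to about 225°. Now I'll turn the jaws across the arm and descend on the knob.

drive_tool --moves '[{"offset": [11,4,-20],"roll": 10,"claw": 1},{"offset": [22,8,-50],"roll": 20,"claw": 1},{"offset": [22,8,-80],"roll": 30,"claw": 1},{"offset": [22,8,-110],"roll": 40,"claw": 1},{"offset": [22,8,-140],"roll": 46.6,"claw": 1},{"offset": [22,8,-170],"roll": 46.6,"claw": 0.8},{"offset": [22,8,-190],"roll": 46.6,"claw": 0.7},{"offset": [22,8,-205],"roll": 46.6,"claw": 0.6},{"offset": [22,8,-205],"roll": 46.6,"claw": 0.6}]' --newtons 60

```text
t: 2.88
eef_pos: [0.5412, -0.1016, 0.1153]
eef_rot: [[-0.727, 0.687, -0.002], [0.687, 0.727, 0.0], [0.002, -0.001, -1.0]]
contact_force: [0.8, 0.5, 1.2]
gripper_width: 0.603
```

```bash
python3 - <<'E'
from h import *
w=snapshot('wrist')
s=sense(); print(s['t'],np.round(s['eef_pos'],3),s['contact_force'])
for r in pinpoint('knob','wrist')[:3]: print(np.round(r['at']),round(r['conf'],2),np.round(at_z('wrist',r['at'],.14),3))
for r in pinpoint('hub','wrist')[:3]: print(np.round(r['at']),round(r['conf'],2),np.round(at_z('wrist',r['at'],.115),3))
cv2.imwrite('pics/w2.png',w[:,:,::-1])
E
```

```text
2.925 [ 0.542 -0.102  0.116] [-0.03376894  0.70791979  0.55764458]
[325. 289.] 0.87 [ 0.544 -0.103  0.14 ]
```

View pics/w2.png

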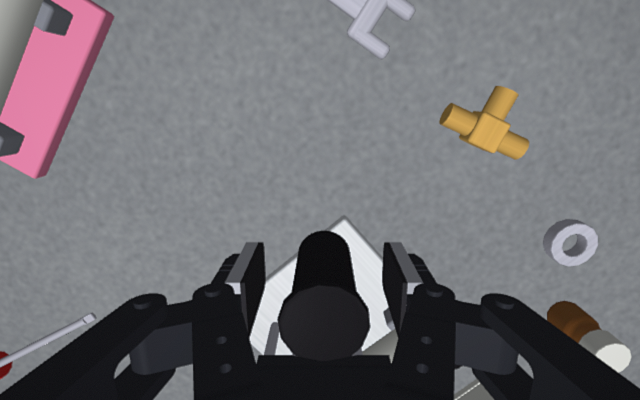

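The knob, at (324,300), sits midway between the pads at columns 250 and 400. Next I'll close and lift.

drive_tool --moves '[{"offset": [0,0,0],"roll": 0,"claw": 0},{"offset": [0,0,0],"roll": 0,"claw": 0},{"offset": [0,0,0],"roll": 0,"claw": 0},{"offset": [0,0,0],"roll": 0,"claw": 0},{"offset": [0,0,4],"roll": 0,"claw": 0},{"offset": [0,0,8],"roll": 0,"claw": 0},{"offset": [0,0,11],"roll": 0,"claw": 0},{"offset": [0,0,11],"roll": 0,"claw": 0}]' --newtons 60

```text
t: 4.03
eef_pos: [0.5421, -0.1023, 0.1271]
eef_rot: [[-0.726, 0.687, -0.0], [0.687, 0.726, -0.0], [-0.0, -0.0, -1.0]]
contact_force: [4.3, -2.6, -6.5]
gripper_width: 0.281
```

drive_tool --moves '[{"offset": [-8.8,-10.7,0],"roll": 8,"claw": 0},{"offset": [-15.9,-22.5,0],"roll": 16,"claw": 0},{"offset": [-21.4,-35.2,0],"roll": 24,"claw": 0},{"offset": [-25.1,-48.5,0],"roll": 32,"claw": 0},{"offset": [-26.9,-62.2,0],"roll": 40,"claw": 0},{"offset": [-26.9,-62.2,0],"roll": 40,"claw": 0}]'

```text
t: 4.78
eef_pos: [0.5162, -0.1646, 0.1274]
eef_rot: [[-0.998, 0.06, 0.002], [0.06, 0.998, 0.001], [-0.002, 0.001, -1.0]]
contact_force: [6.2, -0.6, -6.7]
gripper_width: 0.283
```

drive_tool --moves '[{"offset": [1,-13.8,0],"roll": 8,"claw": 0},{"offset": [3.3,-27.5,0],"roll": 16,"claw": 0},{"offset": [7.2,-40.7,0],"roll": 24,"claw": 0},{"offset": [13,-53.3,0],"roll": 32,"claw": 0},{"offset": [18.4,-62.1,0],"roll": 38,"claw": 0},{"offset": [18.4,-62.1,0],"roll": 38,"claw": 0}]'

```text
t: 5.52
eef_pos: [0.5339, -0.2259, 0.1266]
eef_rot: [[-0.824, -0.567, 0.0], [-0.567, 0.824, 0.002], [-0.001, 0.002, -1.0]]
contact_force: [3.8, -0.4, -6.8]
gripper_width: 0.285
```

```bash
python3 - <<'E'
from h import *
ims=[snapshot('scene')[170:300,190:330],snapshot('side')[130:230,230:370]]
cv2.imwrite('pics/s3.png',np.hstack([cv2.resize(i,(390,350),interpolation=cv2.INTER_CUBIC) for i in ims])[:,:,::-1])
E
```

```text
(no output)
```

View pics/s3.png

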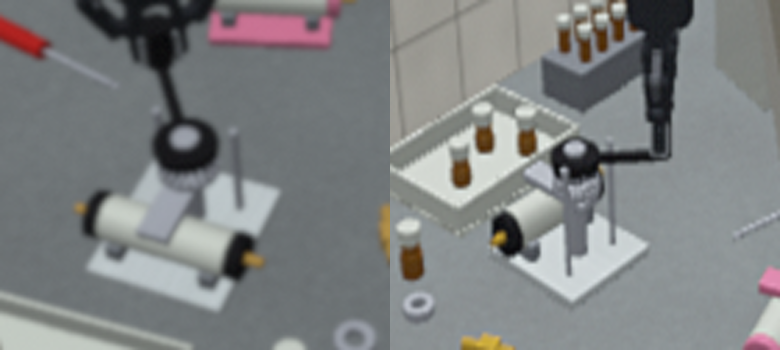

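The lever is lifted with the crown teeth exposed, and it has swung back without touching the far pin. Next I'll lower it gently.

drive_tool --moves '[{"offset": [0,0,-3],"roll": 0,"claw": 0},{"offset": [0,0,-6],"roll": 0,"claw": 0},{"offset": [0,0,-8],"roll": 0,"claw": 0},{"offset": [0,0,-8],"roll": 0,"claw": 0}]'

```text
t: 6.12
eef_pos: [0.5337, -0.226, 0.1199]
eef_rot: [[-0.823, -0.568, 0.001], [-0.568, 0.823, 0.0], [-0.001, -0.0, -1.0]]
contact_force: [3.4, 2.5, -0.2]
gripper_width: 0.282
```

The Fz drop suggests tooth on tooth. I'll turn slightly clockwise while lowering.

drive_tool --moves '[{"offset": [-1.8,2.9,-1],"roll": -2,"claw": 0},{"offset": [-3.6,5.9,-1.5],"roll": -4,"claw": 0},{"offset": [-5.4,8.8,-2],"roll": -6,"claw": 0},{"offset": [-5.4,8.8,-2.5],"roll": -6,"claw": 0}]'

```text
t: 6.62
eef_pos: [0.5286, -0.2178, 0.1173]
eef_rot: [[-0.878, -0.479, 0.001], [-0.479, 0.878, -0.001], [-0.001, -0.002, -1.0]]
contact_force: [4.4, 0.3, 0.4]
gripper_width: 0.284
```

drive_tool --moves '[{"offset": [-1.5,3,-1],"roll": -2,"claw": 0},{"offset": [-3.1,6.1,-1.5],"roll": -4,"claw": 0},{"offset": [-4.4,9.3,-1.5],"roll": -6,"claw": 0},{"offset": [-5.8,12.5,-1.5],"roll": -8,"claw": 0},{"offset": [-5.8,12.5,-1.5],"roll": -8,"claw": 0}]'

```text
t: 7.25
eef_pos: [0.5231, -0.2061, 0.1171]
eef_rot: [[-0.936, -0.353, 0.003], [-0.353, 0.936, -0.003], [-0.001, -0.003, -1.0]]
contact_force: [1.5, -1.1, 5.3]
gripper_width: 0.285
```

drive_tool --moves '[{"offset": [-4.1,13.2,0.5],"roll": -8,"claw": 0},{"offset": [-6.4,26.7,0.5],"roll": -16,"claw": 0},{"offset": [-6.7,40.5,0.5],"roll": -24,"claw": 0}]'

```text
t: 7.62
eef_pos: [0.5162, -0.1654, 0.1172]
eef_rot: [[-0.998, 0.063, 0.002], [0.063, 0.998, -0.002], [-0.002, -0.002, -1.0]]
contact_force: [3.9, -1.0, 2.5]
gripper_width: 0.278
```

```bash
python3 - <<'E'
from h import *
ims=[snapshot('scene')[170:300,190:330],snapshot('side')[130:230,230:370]]
cv2.imwrite('pics/s4.png',np.hstack([cv2.resize(i,(390,350),interpolation=cv2.INTER_CUBIC) for i in ims])[:,:,::-1])
E
```

```text
(no output)
```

View pics/s4.png

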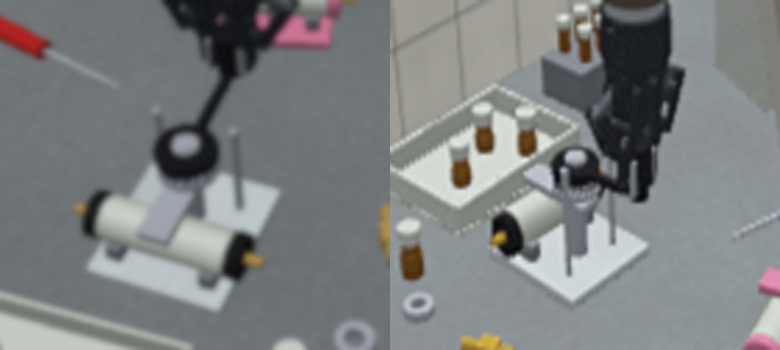

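The hub now sits about 10 crop px lower than when it was lifted (row 149 against 139), so it is down. I'll continue tightening in smaller steps and watch the tangential force.

drive_tool --moves '[{"offset": [0.5,6.9,0],"roll": -4,"claw": 0},{"offset": [1.5,13.7,0],"roll": -8,"claw": 0},{"offset": [3.1,20.4,0],"roll": -12,"claw": 0}]'

```text
t: 8.1
eef_pos: [0.519, -0.1454, 0.1171]
eef_rot: [[-0.964, 0.265, 0.001], [0.265, 0.964, -0.002], [-0.002, -0.002, -1.0]]
contact_force: [-0.9, -5.2, 5.8]
gripper_width: 0.281
```

drive_tool --moves '[{"offset": [1.9,6.6,0],"roll": -4,"claw": 0},{"offset": [4.3,13.1,0],"roll": -8,"claw": 0}]'

```text
t: 8.35
eef_pos: [0.5219, -0.1384, 0.117]
eef_rot: [[-0.917, 0.399, -0.002], [0.399, 0.917, -0.016], [-0.004, -0.015, -1.0]]
contact_force: [-1.6, -28.7, 1.6]
gripper_width: 0.282
```

Hard stop at about 161°, well short of the stop pin. I'll hold it a moment and read again.

drive_tool --moves '[{"offset": [0,1,0],"roll": 0,"claw": 0},{"offset": [0,1,0],"roll": 0,"claw": 0}]'

```text
t: 8.6
eef_pos: [0.5222, -0.1317, 0.116]
eef_rot: [[-0.918, 0.397, -0.001], [0.397, 0.918, -0.002], [0.0, -0.002, -1.0]]
contact_force: [0.5, -2.0, 3.3]
gripper_width: 0.281
```

drive_tool --moves '[{"offset": [1.4,3.2,0],"roll": -2,"claw": 0},{"offset": [2.9,6.3,0],"roll": -4,"claw": 0}]'

```text
t: 8.85
eef_pos: [0.5266, -0.1255, 0.1168]
eef_rot: [[-0.887, 0.462, 0.002], [0.462, 0.887, -0.003], [-0.003, -0.002, -1.0]]
contact_force: [1.1, -4.5, 5.1]
gripper_width: 0.283
```

```bash
python3 - <<'E'
from h import *
s=sense();print(s['eef_pos'],s['contact_force'],s['ft_torque'])
w=snapshot('wrist')
a=snapshot('scene')[170:300,190:330]
cv2.imwrite('pics/s5.png',np.hstack([cv2.resize(a,(375,350),interpolation=cv2.INTER_CUBIC),cv2.resize(w[190:400,190:450],(425,350))])[:,:,::-1])
E
```

```text
[ 0.5266066  -0.12551677  0.11682288] [ 1.12552646 -4.45059718  5.10926664] [-0.98394038 -0.14494788 -0.48508334]
```

View pics/s5.png

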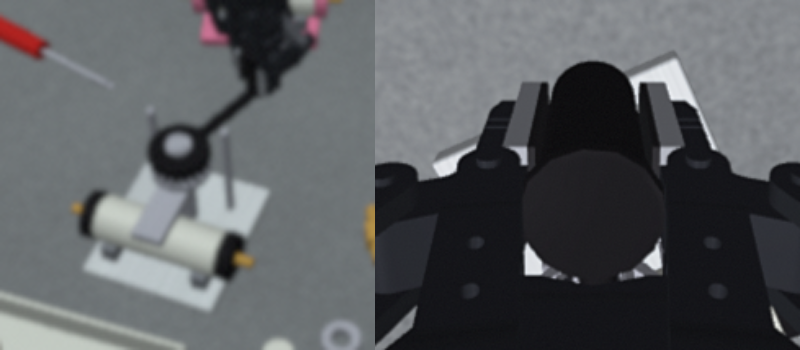

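The grip is intact and it still turns at about 4.5 N, so that earlier 29 N was a passing spike and not the stop. Continuing.

drive_tool --moves '[{"offset": [1.6,3.1,0],"roll": -2,"claw": 0},{"offset": [3.3,6.1,0],"roll": -4,"claw": 0},{"offset": [3.3,6.1,0],"roll": -4,"claw": 0}]'

```text
t: 9.32
eef_pos: [0.5297, -0.1195, 0.1168]
eef_rot: [[-0.853, 0.521, 0.001], [0.521, 0.853, -0.004], [-0.003, -0.003, -1.0]]
contact_force: [0.4, -5.5, 6.5]
gripper_width: 0.282
```

drive_tool --moves '[{"offset": [1.8,2.9,0],"roll": -2,"claw": 0},{"offset": [3.7,5.8,0],"roll": -4,"claw": 0},{"offset": [3.7,5.8,0],"roll": -4,"claw": 0}]'

```text
t: 9.7
eef_pos: [0.5324, -0.1152, 0.1168]
eef_rot: [[-0.815, 0.58, -0.001], [0.58, 0.815, -0.007], [-0.003, -0.006, -1.0]]
contact_force: [-1.3, -9.7, 6.9]
gripper_width: 0.284
```

drive_tool --moves '[{"offset": [2,2.8,0],"roll": -2,"claw": 0},{"offset": [2,2.8,0],"roll": -2,"claw": 0},{"offset": [2,2.8,0],"roll": -2,"claw": 0}]'

```text
t: 10.07
eef_pos: [0.5336, -0.1132, 0.1167]
eef_rot: [[-0.794, 0.608, -0.002], [0.608, 0.794, -0.008], [-0.003, -0.008, -1.0]]
contact_force: [-4.1, -11.2, 7.3]
gripper_width: 0.276
```

drive_tool --moves '[{"offset": [2.1,2.8,0],"roll": -2,"claw": 0},{"offset": [2.1,2.8,0],"roll": -2,"claw": 0},{"offset": [2.1,2.8,0],"roll": -2,"claw": 0}]'

```text
t: 10.45
eef_pos: [0.5349, -0.1111, 0.1166]
eef_rot: [[-0.773, 0.635, -0.004], [0.635, 0.773, -0.009], [-0.003, -0.01, -1.0]]
contact_force: [-5.8, -13.4, 8.5]
gripper_width: 0.284
```

```bash
python3 - <<'E'
from h import *
snapshot('scene')
for t in('hub','stop_pin','clamp'):
    for r in pinpoint(t,'scene'): 
        if abs(r['at'][0]-257)<25 and r['at'][1]>190: print(t,r['at'],r['conf'])
E
```

```text
hub [255.9, 224.9] 0.71
stop_pin [273.0, 220.4] 0.93
clamp [260.1, 248.2] 0.87
```

drive_tool --moves '[{"offset": [2.2,2.7,0],"roll": -2,"claw": 0},{"offset": [4.4,5.4,0],"roll": -4,"claw": 0},{"offset": [4.4,5.4,0],"roll": -4,"claw": 0}]'

```text
t: 11.02
eef_pos: [0.5417, -0.102, 0.1164]
eef_rot: [[-0.727, 0.687, 0.001], [0.687, 0.727, -0.002], [-0.002, -0.001, -1.0]]
contact_force: [0.2, -5.2, 8.4]
gripper_width: 0.28
```

```bash
python3 - <<'E'
from h import *
s=sense();print(s['eef_pos'],s['contact_force'],s['ft_torque'])
w=snapshot('wrist')
a=snapshot('scene')[170:300,190:330]
b=snapshot('side')[130:230,230:370]
R=lambda i,W:cv2.resize(i,(W,350),interpolation=cv2.INTER_CUBIC)
cv2.imwrite('pics/s6.png',np.hstack([R(a,275),R(b,250),R(w[190:400,190:450],275)])[:,:,::-1])
E
```

```text
[ 0.54172853 -0.10203441  0.11641157] [ 0.2437486  -5.17336706  8.43525933] [-1.01816423 -0.05837957 -0.64986805]
```

View pics/s6.png

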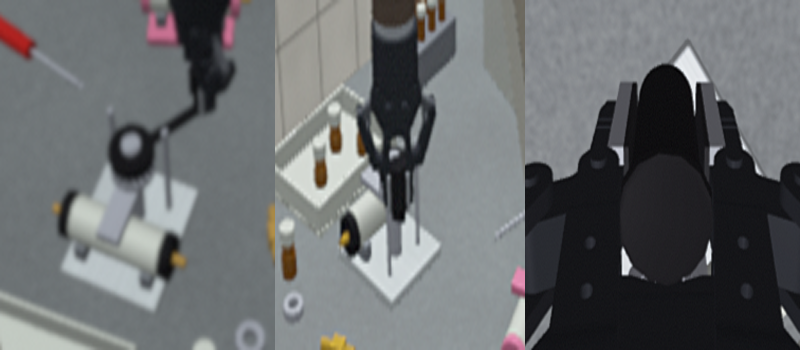

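The grip is good and the lever now stands at about 137°. Resistance rose and then released at about 161° and 143°, which are one tooth apart. That suggests either that the screw hit its stop and the teeth skipped, or that the teeth were not fully meshed while I held the lever slightly high. To settle it I'll release so the spring seats the lever, then re-grip and take another stroke.

drive_tool --moves '[{"offset": [0,0,0],"roll": 0,"claw": 0.5},{"offset": [0,0,0],"roll": 0,"claw": 0.5},{"offset": [0,0,0],"roll": 0,"claw": 0.5},{"offset": [0,0,0],"roll": 0,"claw": 0.5}]'

```text
t: 11.68
eef_pos: [0.5411, -0.1005, 0.1154]
eef_rot: [[-0.727, 0.687, -0.001], [0.687, 0.727, 0.0], [0.001, -0.0, -1.0]]
contact_force: [-0.3, -0.4, 0.1]
gripper_width: 0.503
```

```bash
python3 - <<'E'
from h import *
s=sense();print(s['eef_pos'],s['contact_force'],s['gripper_width'])
w=snapshot('wrist'); print([ (r['at'],r['conf']) for r in pinpoint('knob','wrist')])
a=snapshot('scene');b=snapshot('side')
for c in('scene','side'):
  for t in('hub','knob'): print(c,t,[(r['at'],round(r['conf'],2)) for r in pinpoint(t,c)])
R=lambda i,W:cv2.resize(i,(W,400),interpolation=cv2.INTER_CUBIC)
cv2.imwrite('pics/s7.png',np.hstack([R(a[200:290,215:305],400),R(b[150:230,250:330],400)])[:,:,::-1])
E
```

```text
[ 0.54111008 -0.10050763  0.11542149] [-0.30673371 -0.35656687  0.13779855] 0.5026165291376256
[]
scene hub [([256.2, 222.6], 0.89), ([414.8, 166.1], 0.87), ([210.8, 113.8], 0.76)]
scene knob [([234.7, 95.2], 0.83), ([292.5, 203.4], 0.81), ([419.4, 134.8], 0.58)]
side hub [([295.3, 265.4], 0.87), ([442.0, 170.4], 0.7), ([297.2, 171.5], 0.63)]
side knob [([335.8, 274.6], 0.95), ([465.8, 179.8], 0.93), ([300.8, 183.3], 0.52), ([296.3, 206.3], 0.43), ([215.4, 269.8], 0.4)]
```

View pics/s7.png

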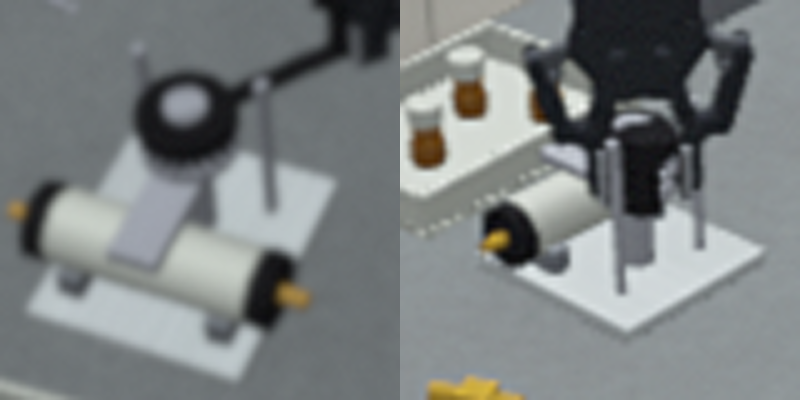

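The lever is down: the hub detections match the start. The arm and knob sit near their start angle. I'll re-grip and lift for a check stroke, and also measure bar motion against the first picture.

```bash
python3 - <<'E'
from h import *
a=cv2.imread('pics/scene0.png',0); b=cv2.cvtColor(snapshot('scene'),cv2.COLOR_RGB2GRAY)
def sh(x0,y0,x1,y1):
    p=cv2.resize(a[y0:y1,x0:x1],None,fx=8,fy=8,interpolation=cv2.INTER_CUBIC)
    q=cv2.resize(b[y0-4:y1+4,x0-4:x1+4],None,fx=8,fy=8,interpolation=cv2.INTER_CUBIC)
    r=cv2.matchTemplate(q,p,cv2.TM_CCOEFF_NORMED); _,m,_,l=cv2.minMaxLoc(r); return (l[0]-32)/8,(l[1]-32)/8,round(m,3)
print('bar',sh(237,240,256,262),'bartip',sh(237,248,254,262),'cart',sh(256,246,284,272),'plate',sh(222,255,240,280),'hub',sh(246,215,268,235))
print(proj('scene',[.66,-.17,.07])-proj('scene',[.66,-.17,.067]))
E
```

```text
bar (0.25, 0.375, 0.987) bartip (0.125, 0.625, 0.989) cart (0.0, 0.0, 1.0) plate (0.0, 0.0, 0.999) hub (0.0, 0.0, 0.999)
[-0.11431733 -0.75461568]
```

drive_tool --moves '[{"offset": [0,0,-1],"roll": 0,"claw": 0},{"offset": [0,0,-1],"roll": 0,"claw": 0},{"offset": [0,0,-1],"roll": 0,"claw": 0},{"offset": [0,0,-1],"roll": 0,"claw": 0},{"offset": [0,0,3],"roll": 0,"claw": 0},{"offset": [0,0,7],"roll": 0,"claw": 0},{"offset": [0,0,11],"roll": 0,"claw": 0},{"offset": [0,0,11],"roll": 0,"claw": 0}]' --newtons 80

```text
t: 13.12
eef_pos: [0.5414, -0.101, 0.1269]
eef_rot: [[-0.726, 0.687, -0.0], [0.687, 0.726, -0.0], [-0.0, -0.0, -1.0]]
contact_force: [3.7, -1.1, -6.3]
gripper_width: 0.276
```

The bar has come down about 2.5 mm, so the screw did turn. I'll swing back about 56° and test for the stop.

drive_tool --moves '[{"offset": [-8.8,-10.7,0],"roll": 8,"claw": 0},{"offset": [-15.7,-22.5,0],"roll": 16,"claw": 0},{"offset": [-21,-35.2,0],"roll": 24,"claw": 0},{"offset": [-24.5,-48.5,0],"roll": 32,"claw": 0},{"offset": [-26.1,-62.2,0],"roll": 40,"claw": 0},{"offset": [-25.7,-76,0],"roll": 48,"claw": 0},{"offset": [-23.6,-89.7,0],"roll": 56,"claw": 0},{"offset": [-23.6,-89.7,0],"roll": 56,"claw": 0},{"offset": [-23.6,-89.7,-4],"roll": 56,"claw": 0},{"offset": [-23.6,-89.7,-6],"roll": 56,"claw": 0}]'

```text
t: 14.38
eef_pos: [0.5171, -0.1907, 0.1204]
eef_rot: [[-0.976, -0.217, -0.001], [-0.217, 0.976, -0.001], [0.002, -0.001, -1.0]]
contact_force: [0.3, -4.0, -6.1]
gripper_width: 0.273
```

drive_tool --moves '[{"offset": [0,0,-2],"roll": 0,"claw": 0.45},{"offset": [0,0,-5],"roll": 0,"claw": 0.45},{"offset": [0,0,-5],"roll": 0,"claw": 0.45},{"offset": [0,0,-5],"roll": 0,"claw": 0.45}]'

```text
t: 14.88
eef_pos: [0.518, -0.1904, 0.1162]
eef_rot: [[-0.976, -0.218, 0.001], [-0.218, 0.976, -0.0], [-0.001, -0.0, -1.0]]
contact_force: [0.3, -0.8, -0.1]
gripper_width: 0.454
```

drive_tool --moves '[{"offset": [-1.2,6.8,0],"roll": -4,"claw": 0.45},{"offset": [-1.6,10.2,0],"roll": -6,"claw": 0.45},{"offset": [-1.9,13.7,0],"roll": -8,"claw": 0.45},{"offset": [-1.9,13.7,0],"roll": -8,"claw": 0.45}]'

```text
t: 15.38
eef_pos: [0.516, -0.1767, 0.116]
eef_rot: [[-0.997, -0.081, 0.0], [-0.081, 0.997, -0.0], [-0.0, -0.0, -1.0]]
contact_force: [0.4, -0.4, 0.2]
gripper_width: 0.45
```

drive_tool --moves '[{"offset": [-0.2,3.5,0],"roll": -2,"claw": 0.45},{"offset": [-0.2,6.9,0],"roll": -4,"claw": 0.45},{"offset": [-0.2,6.9,0],"roll": -4,"claw": 0.45}]'

```text
t: 15.75
eef_pos: [0.5161, -0.1709, 0.1161]
eef_rot: [[-1.0, -0.011, 0.001], [-0.011, 1.0, -0.002], [-0.001, -0.002, -1.0]]
contact_force: [-0.7, -3.5, -0.5]
gripper_width: 0.449
```

drive_tool --moves '[{"offset": [0.1,3.5,0],"roll": -2,"claw": 0.45},{"offset": [0.1,3.5,0],"roll": -2,"claw": 0.45}]'

```text
t: 16.0
eef_pos: [0.5164, -0.1687, 0.1161]
eef_rot: [[-1.0, 0.025, 0.001], [0.025, 1.0, -0.004], [-0.001, -0.004, -1.0]]
contact_force: [0.7, -8.6, -1.4]
gripper_width: 0.449
```

drive_tool --moves '[{"offset": [0.3,3.5,0],"roll": -2,"claw": 0.45},{"offset": [0.3,3.5,0],"roll": -2,"claw": 0.45}]'

```text
t: 16.25
eef_pos: [0.5168, -0.1668, 0.1161]
eef_rot: [[-0.998, 0.061, 0.001], [0.061, 0.998, -0.007], [-0.002, -0.007, -1.0]]
contact_force: [1.3, -10.8, -1.9]
gripper_width: 0.447
```

Resistance rises well above the 3–4 N turning force. I'll check whether the knob actually moves under a further push.

```bash
python3 - <<'E'
from h import *
save('scene','k0.png'); save('side','k0s.png')
E
```

drive_tool --moves '[{"offset": [0.4,3.5,0],"roll": 0,"claw": 0.45},{"offset": [0.4,3.5,0],"roll": 0,"claw": 0.45},{"offset": [0.4,3.5,0],"roll": 0,"claw": 0.45}]'

```text
t: 16.73
eef_pos: [0.5167, -0.1648, 0.1162]
eef_rot: [[-0.998, 0.062, 0.0], [0.062, 0.998, -0.01], [-0.001, -0.01, -1.0]]
contact_force: [0.4, -15.4, -2.5]
gripper_width: 0.452
```

```bash
python3 - <<'E'
from h import *
s=sense();print(s['contact_force'],s['eef_pos'])
a=cv2.imread('pics/k0.png'); b=save('scene','k1.png')[:,:,::-1]; z=cv2.imread('pics/scene0.png')
R=lambda i:cv2.resize(i[185:265,225:305],(400,400),interpolation=cv2.INTER_CUBIC)
cv2.imwrite('pics/s8.png',np.hstack([R(a),R(b)]))
def sh(a,b,x0,y0,x1,y1):
    g=lambda i:cv2.cvtColor(np.ascontiguousarray(i),cv2.COLOR_BGR2GRAY)
    p=cv2.resize(g(a)[y0:y1,x0:x1],None,fx=8,fy=8,interpolation=cv2.INTER_CUBIC)
    q=cv2.resize(g(b)[y0-4:y1+4,x0-4:x1+4],None,fx=8,fy=8,interpolation=cv2.INTER_CUBIC)
    r=cv2.matchTemplate(q,p,cv2.TM_CCOEFF_NORMED); _,m,_,l=cv2.minMaxLoc(r); return (l[0]-32)/8,(l[1]-32)/8,round(m,3)
for n,i in(('k0',a),('k1',b)): print(n,'bartip vs start',sh(z,i,237,248,254,262))
E
```

```text
[  0.43905536 -15.3685695   -2.46135174] [ 0.51668361 -0.16480607  0.11616869]
k0 bartip vs start (0.125, 0.625, 0.987)
k1 bartip vs start (0.125, 0.625, 0.987)
```

View pics/s8.png

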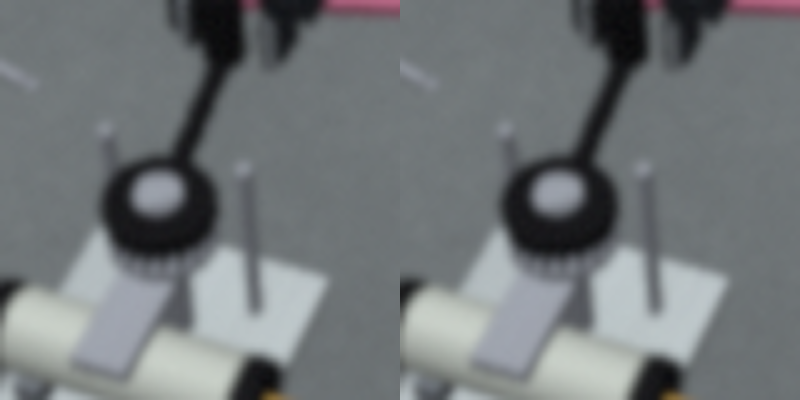

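The arm does not move between 11 N and 15 N, mid-swing and clear of both pins, and the bar is down. That is the screw's hard stop. I'll back off, open and retreat straight up.

drive_tool --moves '[{"offset": [-0.4,-8,0],"roll": 0,"claw": 0.6},{"offset": [-0.8,-12,0],"roll": 0,"claw": 0.8},{"offset": [-0.8,-12,0],"roll": 0,"claw": 0.8},{"offset": [-0.8,-12,30],"roll": 0,"claw": 0.8},{"offset": [-0.8,-12,70],"roll": 0,"claw": 0.8},{"offset": [-30,-12,110],"roll": 0,"claw": 0.8},{"offset": [-60,0,130],"roll": 0,"claw": 0.8},{"offset": [-60,0,130],"roll": 0,"claw": 0.8}]'

```text
t: 17.77
eef_pos: [0.4561, -0.1587, 0.2482]
eef_rot: [[-0.998, 0.058, 0.004], [0.058, 0.998, -0.001], [-0.004, -0.001, -1.0]]
contact_force: [1.1, -1.0, 0.5]
gripper_width: 0.799
```

```bash
python3 - <<'E'
from h import *
s=sense();print(s['t'],s['contact_force'],s['eef_pos'])
b=save('scene','f1.png'); d=save('side','f1s.png'); z=cv2.imread('pics/scene0.png',0); g=cv2.cvtColor(b,cv2.COLOR_RGB2GRAY)
def sh(x0,y0,x1,y1):
    p=cv2.resize(z[y0:y1,x0:x1],None,fx=8,fy=8,interpolation=cv2.INTER_CUBIC)
    q=cv2.resize(g[y0-4:y1+4,x0-4:x1+4],None,fx=8,fy=8,interpolation=cv2.INTER_CUBIC)
    r=cv2.matchTemplate(q,p,cv2.TM_CCOEFF_NORMED); _,m,_,l=cv2.minMaxLoc(r); return (l[0]-32)/8,(l[1]-32)/8,round(m,3)
print('hub',sh(246,215,268,235),'bartip',sh(237,248,254,262),'other',sh(405,190,460,310))
for c,t,Z in(('scene','knob',.14),('side','knob',.14),('side','hub',.115)): print(c,t,[(r['at'],round(r['conf'],2),np.round(at_z(c,r['at'],Z),3)) for r in pinpoint(t,c)])
R=lambda i:cv2.resize(i,(400,400),interpolation=cv2.INTER_CUBIC)
cv2.imwrite('pics/s9.png',np.hstack([R(b[185:275,220:310]),R(d[140:230,250:340])])[:,:,::-1])
E
```

```text
17.775 [ 1.11454047 -1.00671589  0.47723452] [ 0.45613088 -0.15867869  0.24822676]
hub (0.0, 0.0, 0.971) bartip (0.125, 0.625, 0.988) other (0.0, 0.0, 1.0)
scene knob [([262.9, 189.1], 0.96, array([ 0.526, -0.185,  0.14 ])), ([235.7, 94.5], 0.7, array([ 0.155, -0.425,  0.14 ])), ([419.4, 134.2], 0.62, array([0.183, 0.161, 0.14 ]))]
side knob [([467.1, 181.8], 0.86, array([ 0.154, -0.419,  0.14 ])), ([324.3, 176.0], 0.82, array([ 0.51 , -0.185,  0.14 ])), ([335.8, 277.4], 0.67, array([0.188, 0.163, 0.14 ]))]
side hub [([295.4, 265.9], 0.61, array([0.307, 0.168, 0.115])), ([442.5, 169.8], 0.57, array([ 0.267, -0.488,  0.115])), ([389.2, 202.5], 0.54, array([ 0.291, -0.213,  0.115]))]
```

View pics/s9.png

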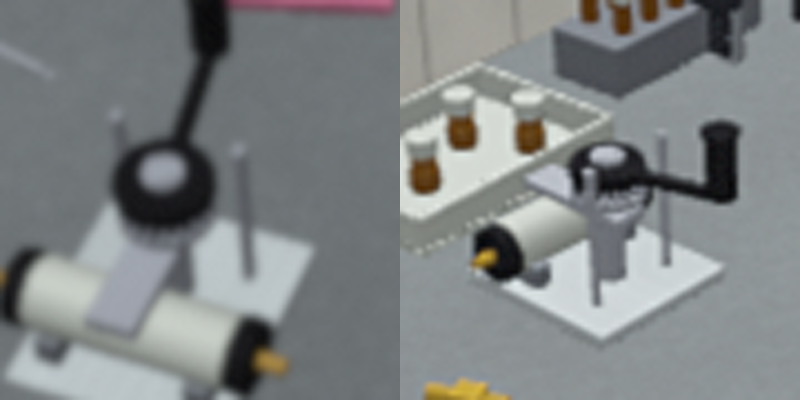

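```bash
python3 -c "
from station import *
print(close_job())"
```

```text
the job is handed in; nothing more can be done
None
```

I tightened the clamp on the thick cartridge, left its lever down on the teeth and let go. I handed the job in at about 18 s of the 45 s allowed.

**What I did:**
- I pinched the knob, lifted it 11 mm and swung it back about 78° anticlockwise. I then lowered it into the teeth and turned it clockwise.
- During that stroke the force rose and then released twice, to 29 N at about 161° and 14 N at about 143°. These points are one tooth apart. I did not establish why; most likely the teeth skipped once the screw was at its stop.
- Because of that I lifted the lever again, swung it back about 56° and let the spring drop it in. I then pushed clockwise with an open finger, without gripping the knob.

**Last checks:**
- **Tight:** on that push the lever stood still between 11 N and 15 N, while turning the screw takes only 3–4 N. It was mid-swing, clear of both stop pins.
- **Bar:** it sits about 2.5 mm lower than at the start. That is about 0.6 pixel in the picture, so it is a coarse measurement.
- **Lever down:** the hub is at the same height in the picture as at the start, and the robot is clear of the lever.
- **Other clamp:** no change in the picture.
- **One disagreement:** after release the networks put the knob at about 188°, while I expected about 181° from the push. I put that down to detection error, because the bar had not moved.

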